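# Set and lock a telescopic prop under a storeroom shelf

## Robot

A 6-joint arm with a two-finger parallel gripper is mounted at the origin on the work surface. World frame = base frame: x ahead of the robot, y to its left, z up, the work surface at z = 0. Lengths are in m, angles in rad, forces in N, time in s.
With the tool pointing down it reaches from about 0.225 to 0.875 m from the base axis. Payload 3.4 kg.
Tool frame: the origin (TCP) lies at the very end of the fingers, on their centre line; the grasp point (between the pads) lies behind it (manip.grasp_offset is the z of the grasp point in the tool frame, in m); z points along the fingers, y is the line along which they close (so a half turn about z gives the same grasp; the last joint's range is limited). The gripper opens to 85 mm and grips with 20 to 120 N. Pads are 22 mm wide; open, the fingers measure 114 mm over their backs; the gripper's body (76 mm by 85 mm) begins 54 mm behind the grasp point. The pads swing forward as they close: fully open they stand 13 mm farther back than shut.
Start: joints at [1.099, 0.276, 1.505, -0, 1.361, -0.121], TCP at [0.198, 0.54, 0.231] pointing down, gripper open.
Joint ranges: [-2.89, 2.89], [-0.75, 2.08], [0.22, 2.7], [-1.18, 4.32], [0.11, 2.71], [-2.7, 2.7]. Speed limits (rad/s): [2.57, 2.57, 3.14, 3.14, 3.14, 3.14].

## Interface

Orientations are given as a unit quaternion [w, x, y, z].
In Python, from rig import manip gives the robot as it stands.
- The arm moves only by the shell command python3 -m pendant 'ROWS' [FORCE]. ROWS is JSON, a list of rows, each an object of numbers: "dx", "dy", "dz": the shift along the tool's x, y, z in m; "rx", "ry", "rz": the turn, a rotation vector about the tool's x, y, z in degrees; "hand": the finger opening in m, from 0 to 0.0854. In form: [{"dx": .., "dy": .., "dz": .., "rx": .., "ry": .., "rz": .., "hand": ..}, ...]. A call has 1 to 12 rows; each row shifts and turns the commanded pose from where the row before left it, along the tool's axes as they then stand; what a row does not reach is not made up. A row lasts 1/12 s, in which the tool goes at most 41.7 mm and 7.16 degrees, less where a joint would pass 70% of its speed; a pose out of reach is approached as far as the arm can. A call is refused whole if a number of a shift passes 0.0417 or a number of a turn 7.16, either way. A call with a gripper value outside its range is refused whole. The fingers move at their own pace and stop on an object; FORCE is the grip in N (left out, the last holds). Time passes only in rows, so rows that do not move let the fingers close. It gives the time, the measured TCP pose, the force, the opening and the grip force at its end, in the units of the state.
- manip.get_state(): the state, without advancing time (a new reading comes with each control period).
- manip.get_image(name): name is "scene" or "top" or "wrist"; returns a dict with "frame" (400x640x3 uint8, red, green, blue), "fx", "fy", "cx", "cy" (pixels), "position" and "attitude" of the camera in the world; the wrist camera has in their place "mount" (4x4, takes a point from camera to tool coordinates, whose origin is the TCP and whose axes are the flange's). Camera axes: x right, y up, looking along -z (the intrinsics and any distortion apply to the point x, -y, -z); pixel columns grow to the right and rows downward; lengths in m; the calibration is good to about 2 mm. A picture is of the moment at which its call begins: read the wrist's pose just before it. There is no depth.
- manip.sign_off(): hands the job in; it is judged then, once.
The state is a dict: "clock": time; "qpos": joint angles; "qd": joint speeds; "effort": joint torques, N m; "position": TCP position; "ee_rot": TCP orientation; "contact_force": force on the tool from outside, world axes, zero at the start; "moment": the same for the moment, N m; "width": finger opening in m; "gripper_force": force on a finger pad.
Only numpy, scipy, OpenCV 4.12 (cv2) and the standard library are available. Lean on these libraries where they do the work, as an engineer would, in place of code of your own. Each camera call takes 0.05 s, during which the arm holds its last target. There are 200 camera calls.

## Task

Set the telescopic prop so that it supports the slotted shelf: turn its T-handle anticlockwise to unlock it, draw the inner section up until its flange presses from below against the shelf sheet with about 10 N, and turn the handle back firmly clockwise to lock it at that length. Never push the shelf up with more than 25 N, leave the loose things around it where they are, and let go of the handle: the prop must stay up by itself, still pressing the shelf.

Things in the scene. Friction and masses are not known exactly. Their poses are not given: they have to be found in the camera images.
- prop: Upright telescopic steel prop fixed to the table: square foot 100 x 100 x 8 mm, outer tube 38 mm across, black collar 48 mm across, top at 105 mm. The inner section (23 mm tube, 0.38 to 0.63 kg, drag 1 N per 10 mm/s) carries a flange 72 mm across, 8 mm thick, below the shelf, and a T-handle above. Unlocked, it sinks by its own weight. Origin: on the axis, at table level; z up.
- grip (a point): Middle of the T-handle's bar, on the prop's axis: dark bar 80 mm long (along this point's x), 16 mm thick (along its y: grip across this), 28 mm high, 115 mm above the flange's upper face, on a 14 mm neck 14 mm tall. At the start 240 to 265 mm above the table and 44 mm or more above the shelf sheet; it rises and turns with the inner section.
- flange (a point): Centre of the upper face of the flange on the inner section, 125 mm above the table plus the joint extension's value; this face is to press on the shelf sheet's underside.
- twist (a joint): Turn of the inner section, rad: 0 = unlocked stop, grows clockwise seen from above to the locked stop at 1.2. Below 0.4 it is free; from 0.5 a cam inside rubs ever harder; from 1.0 it is firmly locked (takes about 0.4 N m; carries over 20 N) and stays where it is turned, springing back at most 0.05. At the start 1.05 to 1.15.
- extension (a joint): How far the inner section is drawn out of the tube, m: 0 = lowest, 0.085 = uppermost stop, positive up. At the start 0 to 0.025.
- rack: Small galvanised shelf: 4 posts 235 mm high at x -22/122, y -165/165 mm; sheet 300 mm wide, 4 mm thick, x -38 to 125 mm, boxes 35 mm high on it from x = 63 mm. A 36 mm slot, open to the robot, takes the prop, whose axis is this origin (table level, z up, x away from the robot). Sheet's underside 168 to 192 mm up: varies, not reported, to be felt. It yields upward like a spring, 2 N/mm.
- carton: Loose cardboard box, 100 x 70 x 55 mm, a bystander; origin under its middle.
- longbox: Loose long white carton, 220 x 45 x 45 mm, a bystander; origin under its middle.
- clip: Loose steel ring, 48 mm across, 18 mm high, a bystander near the prop's foot; origin under its middle.
- castor: Loose black castor wheel lying flat, 52 mm across, 25 mm high, a bystander near the prop's foot; origin under its middle.
- bracket: Loose steel angle bracket, 70 x 30 mm, 64 mm high, a bystander; origin under its middle.
- spanner: Loose spanner lying flat, a bystander.
- cartridge: White sealant cartridge standing upright, 48 mm across, 215 mm high, a bystander; origin under its middle.
Not all that is in view belongs to the job. Of the things that look like the prop, the largest one is meant.

How it is judged:
By the outcome, as a careful person would: the job done as asked, in the order asked, and still so for the second after the job is handed in, with the robot touching nothing.
It also fails if it takes over 48 s, if anything falls off the work surface, if the arm or the gripper's body presses on something with over 40 N, if the wrist force passes 120 N, or if a joint passes its speed limit or range.

## Working session

There is one attempt and no reset: what is moved stays moved. The work goes in short steps, Python scripts to look and compute and a shell command to move; the robot and the scene stay as the last step left them, time stands still between calls to the robot, and variables do not carry over. Pictures are saved under pics/ and viewed, at most 10 in all, crops included, and the job is handed in when it is done.

```bash
ls; mkdir -p pics
python3 - <<'E'
from rig import manip
import cv2,json
import numpy as np
s=manip.get_state(); print({k:np.round(v,3).tolist() for k,v in s.items()}, manip.grasp_offset)
for n in("scene","top","wrist"):
    d=manip.get_image(n); cv2.imwrite(f"pics/{n}0.png",d["frame"][...,::-1])
    print(n,{k:np.round(v,4).tolist() for k,v in d.items() if k!="frame"})
E
```

```text
pics
{'clock': 0.0, 'qpos': [1.099, 0.277, 1.506, 0.0, 1.361, -0.121], 'qd': [-0.001, 0.001, 0.0, 0.001, 0.001, 0.0], 'effort': [0.003, -41.678, -24.581, 0.0, 0.011, -0.0], 'position': [0.197, 0.54, 0.23], 'ee_rot': [-0.0, 0.175, 0.985, -0.001], 'contact_force': [0.56, 0.781, -0.068], 'moment': [0.009, -0.053, 0.005], 'gripper_force': 0.0, 'width': 0.086} -0.0187
scene {'fx': 465.8325, 'fy': 465.8325, 'cx': 314.7977, 'cy': 198.6867, 'position': [1.4943, 0.7136, 0.8996], 'attitude': [0.3961, 0.2242, 0.4219, 0.7841]}
top {'fx': 473.7473, 'fy': 473.7473, 'cx': 318.2111, 'cy': 205.563, 'position': [0.2603, 0.0736, 1.5384], 'attitude': [0.7059, 0.0594, -0.0729, -0.7021]}
wrist {'fx': 354.4834, 'fy': 354.4834, 'cx': 318.6731, 'cy': 200.9042, 'mount': [[-0.0006, 0.9596, 0.2812, 0.071], [1.0, 0.0004, 0.0006, 0.0002], [0.0005, 0.2812, -0.9596, -0.143], [0.0, 0.0, 0.0, 1.0]]}
```

View pics/scene0.png

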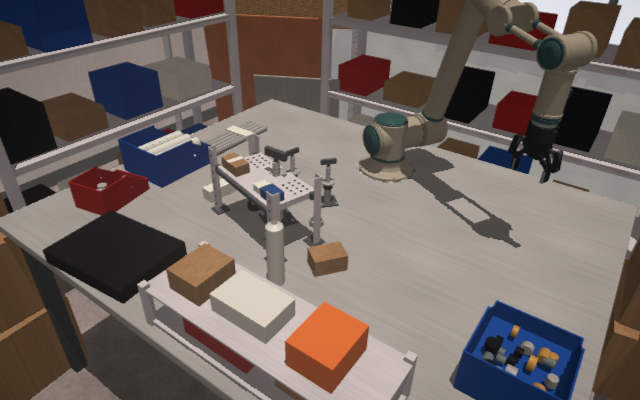

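View pics/top0.png

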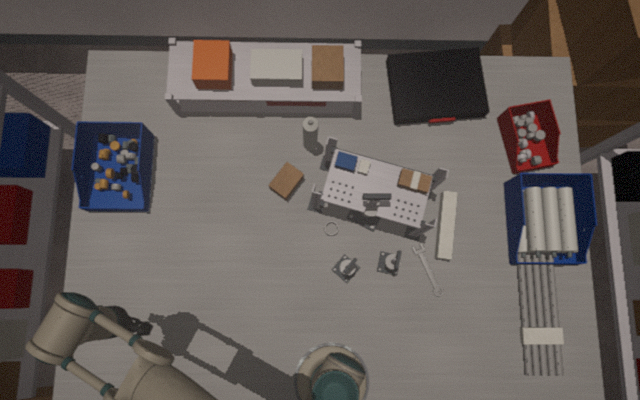

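The top view shows the rack at about (380,190), with a dark T-handle at about (377,200). Two smaller T-handled props stand in front of it at (347,266) and (390,262). Candidates: (377,200) in the rack slot, (347,266) and (390,262). By the description I choose (377,200), and will check it in a close crop.

Run:
```python
import cv2,numpy as np
t=cv2.imread("pics/top0.png")[130:290,290:470]; s=cv2.imread("pics/scene0.png")[115:255,195:355]
a=cv2.resize(t,None,fx=2.9,fy=2.9,interpolation=2); a=cv2.resize(t,(420,373),interpolation=2); b=cv2.resize(s,(380,332),interpolation=2)
o=np.zeros((373,800,3),np.uint8); o[:,:420]=a; o[:332,420:]=b
cv2.imwrite("pics/crop1.png",cv2.convertScaleAbs(o,alpha=1.6))
```

```text
(no output)
```

View pics/crop1.png

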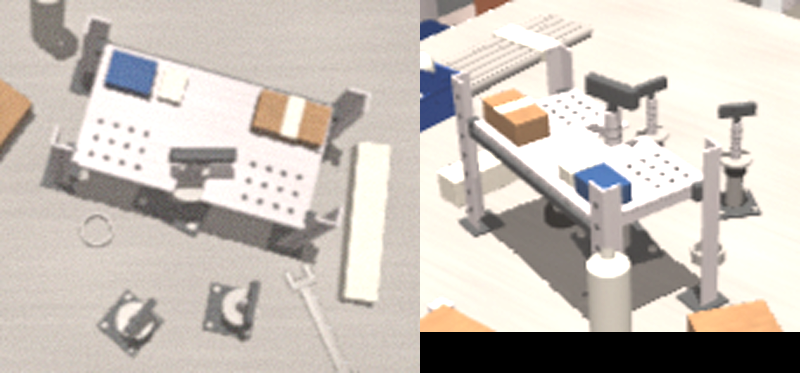

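The crop shows the chosen prop's bar in the rack slot, at about (377,196) in the top view and (276,153) in the scene view. It is the largest of the three. Next I triangulate it.

```bash
cat > h.py <<'E'
import numpy as np
from scipy.spatial.transform import Rotation as R
CAM={"scene":(465.8325,314.7977,198.6867,[1.4943,.7136,.8996],[.3961,.2242,.4219,.7841]),
"top":(473.7473,318.2111,205.563,[.2603,.0736,1.5384],[.7059,.0594,-.0729,-.7021])}
def Rq(q): return R.from_quat(q,scalar_first=True).as_matrix()
def cam(n,state=None,mount=None,K=(354.4834,318.6731,200.9042)):
    if n!="wrist":
        f,cx,cy,p,q=CAM[n]; return f,cx,cy,np.array(p),Rq(q)
    T=np.eye(4);T[:3,:3]=Rq(state["ee_rot"]);T[:3,3]=state["position"];T=T@mount
    return (*K,T[:3,3],T[:3,:3])
def ray(c,u,v):
    f,cx,cy,p,A=c; d=A@np.array([(u-cx)/f,-(v-cy)/f,-1]); return p,d/np.linalg.norm(d)
def onz(c,u,v,z):
    p,d=ray(c,u,v); return p+d*(z-p[2])/d[2]
def tri(c1,a,c2,b):
    p,d=ray(c1,*a);q,e=ray(c2,*b)
    s,t=np.linalg.lstsq(np.c_[d,-e],q-p,rcond=None)[0]
    x,y=p+s*d,q+t*e; return (x+y)/2,np.linalg.norm(x-y)
E
python3 - <<'E'
from h import *
T,S=cam("top"),cam("scene")
np.set_printoptions(precision=4,suppress=True)
tc=lambda x,y:(290+x*180/420,130+y*160/373)
sc=lambda x,y:(195+(x-420)*160/380,115+y*140/332)
print("bar tri",tri(T,tc(203,154),S,sc(612,85)))
for z in(.255,.265,.28): print(z,onz(T,*tc(171,154),z),onz(T,*tc(236,154),z))
for n,p in dict(FL=(78,160),FR=(308,222),BR=(330,130),BL=(105,48)).items(): print(n,onz(T,*tc(*p),.182))
# scene sheet corners: near-left(blue box) etc
E
```

```text
bar tri (array([ 0.5323, -0.1139,  0.2518]), np.float64(0.000564514532194693))
0.255 [ 0.5315 -0.0755  0.255 ] [ 0.5321 -0.153   0.255 ]
0.265 [ 0.5293 -0.0744  0.265 ] [ 0.5299 -0.1513  0.265 ]
0.28 [ 0.5262 -0.0726  0.28  ] [ 0.5268 -0.1486  0.28  ]
FL [0.5383 0.0329 0.182 ]
FR [ 0.4616 -0.2537  0.182 ]
BR [ 0.5795 -0.286   0.182 ]
BL [ 0.6848 -0.0014  0.182 ]
```

```bash
python3 -m pendant '[{"dz":-0.03},{"dz":-0.03},{"dz":-0.03,"dx":-0.0225,"dy":-0.0208},{"dz":-0.03,"dx":-0.0225,"dy":-0.0208},{"dx":-0.0225,"dy":-0.0208},{"dx":-0.0225,"dy":-0.0208},{"dx":-0.0225,"dy":-0.0208},{"dx":-0.0225,"dy":-0.0208},{"dx":-0.0225,"dy":-0.0208},{"dx":-0.0225,"dy":-0.0208},{"dx":-0.0225,"dy":-0.0208},{"dx":-0.0225,"dy":-0.0208}]'
python3 -m pendant '[{"dx":-0.0225,"dy":-0.0208},{"dx":-0.0225,"dy":-0.0208},{"dx":-0.0225,"dy":-0.0208},{"dx":-0.0225,"dy":-0.0208},{"dx":-0.0225,"dy":-0.0208},{"dx":-0.0225,"dy":-0.0208},{"dx":-0.0225,"dy":-0.0208},{"dx":-0.0225,"dy":-0.0208},{"dx":-0.0225,"dy":-0.0208},{"dx":-0.0225,"dy":-0.0208},{"dx":-0.0225,"dy":-0.0208},{"dx":-0.0225,"dy":-0.0208}]'
python3 -m pendant '[{"dx":-0.0225,"dy":-0.0208},{"dx":-0.0225,"dy":-0.0208},{"rz":7},{"rz":7},{"rz":7},{"rz":7},{"rz":7},{"rz":7},{"rz":7},{"rz":7},{"rz":7},{"rz":7}]'
python3 -m pendant '[{},{}]'
cat > w.py <<'E'
import sys,cv2
from h import *
from rig import manip
s=manip.get_state(); d=manip.get_image("wrist"); cv2.imwrite(f"pics/{sys.argv[1]}.png",d["frame"][...,::-1])
np.savez(f"pics/{sys.argv[1]}.npz",mount=d["mount"],pos=s["position"],rot=s["ee_rot"])
print(s["position"],s["ee_rot"],s["qpos"],s["contact_force"],s["moment"],s["clock"])
E
python3 w.py w1
```

```text
[0.19743736 0.53964754 0.23062177] [-2.06766322e-04  1.74505504e-01  9.84655947e-01 -6.71961204e-04] [ 1.09898910e+00  2.76500891e-01  1.50581086e+00  3.03009547e-06
  1.36068700e+00 -1.21000686e-01] [ 0.55318141  0.97743353 -0.23878834] [-0.00925384  0.01280009 -0.03215265] 0.15invalid input
invalid input
invalid input
invalid input
```

View pics/w1.png

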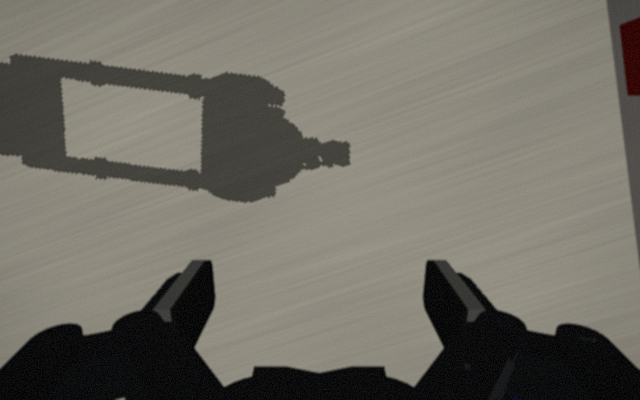

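The wrist picture shows only bare table and the arm's shadow, because the rows were refused as invalid. I'll try one row with every field filled in.

```bash
python3 -m pendant '[{"dx":0,"dy":0,"dz":-0.03,"rx":0,"ry":0,"rz":0,"hand":0.085}]'; python3 -m pendant '[{"dx":0,"dy":0,"dz":-0.03,"rx":0,"ry":0,"rz":0}]';  python3 -m pendant '[{"dz":-0.03,"hand":0.085}]'
```

```text
clock: 0.28
position: [0.1959, 0.5366, 0.2555]
ee_rot: [-0.002, 0.175, 0.985, -0.006]
contact_force: [0.2, -0.7, -1.1]
width: 0.0849
gripper_force: 0.0invalid input
invalid input
```

```bash
python3 -m pendant '[{"dx":0,"dy":0,"dz":-0.03,"rx":0,"ry":0,"rz":0,"hand":0.085},{"dx":0,"dy":0,"dz":-0.03,"rx":0,"ry":0,"rz":0,"hand":0.085},{"dx":0,"dy":0,"dz":-0.03,"rx":0,"ry":0,"rz":0,"hand":0.085},{"dx":-0.0285,"dy":-0.0263,"dz":0,"rx":0,"ry":0,"rz":0,"hand":0.085},{"dx":-0.0285,"dy":-0.0263,"dz":0,"rx":0,"ry":0,"rz":0,"hand":0.085},{"dx":-0.0285,"dy":-0.0263,"dz":0,"rx":0,"ry":0,"rz":0,"hand":0.085},{"dx":-0.0285,"dy":-0.0263,"dz":0,"rx":0,"ry":0,"rz":0,"hand":0.085},{"dx":-0.0285,"dy":-0.0263,"dz":0,"rx":0,"ry":0,"rz":0,"hand":0.085},{"dx":-0.0285,"dy":-0.0263,"dz":0,"rx":0,"ry":0,"rz":0,"hand":0.085},{"dx":-0.0285,"dy":-0.0263,"dz":0,"rx":0,"ry":0,"rz":0,"hand":0.085},{"dx":-0.0285,"dy":-0.0263,"dz":0,"rx":0,"ry":0,"rz":0,"hand":0.085},{"dx":-0.0285,"dy":-0.0263,"dz":0,"rx":0,"ry":0,"rz":0,"hand":0.085}]'
python3 -m pendant '[{"dx":-0.0285,"dy":-0.0263,"dz":0,"rx":0,"ry":0,"rz":0,"hand":0.085},{"dx":-0.0285,"dy":-0.0263,"dz":0,"rx":0,"ry":0,"rz":0,"hand":0.085},{"dx":-0.0285,"dy":-0.0263,"dz":0,"rx":0,"ry":0,"rz":0,"hand":0.085},{"dx":-0.0285,"dy":-0.0263,"dz":0,"rx":0,"ry":0,"rz":0,"hand":0.085},{"dx":-0.0285,"dy":-0.0263,"dz":0,"rx":0,"ry":0,"rz":0,"hand":0.085},{"dx":-0.0285,"dy":-0.0263,"dz":0,"rx":0,"ry":0,"rz":0,"hand":0.085},{"dx":-0.0285,"dy":-0.0263,"dz":0,"rx":0,"ry":0,"rz":0,"hand":0.085},{"dx":-0.0285,"dy":-0.0263,"dz":0,"rx":0,"ry":0,"rz":0,"hand":0.085},{"dx":-0.0285,"dy":-0.0263,"dz":0,"rx":0,"ry":0,"rz":0,"hand":0.085},{"dx":-0.0285,"dy":-0.0263,"dz":0,"rx":0,"ry":0,"rz":0,"hand":0.085}]'
python3 -m pendant '[{"dx":0,"dy":0,"dz":0,"rx":0,"ry":0,"rz":7,"hand":0.06},{"dx":0,"dy":0,"dz":0,"rx":0,"ry":0,"rz":7,"hand":0.06},{"dx":0,"dy":0,"dz":0,"rx":0,"ry":0,"rz":7,"hand":0.06},{"dx":0,"dy":0,"dz":0,"rx":0,"ry":0,"rz":7,"hand":0.06},{"dx":0,"dy":0,"dz":0,"rx":0,"ry":0,"rz":7,"hand":0.06},{"dx":0,"dy":0,"dz":0,"rx":0,"ry":0,"rz":7,"hand":0.06},{"dx":0,"dy":0,"dz":0,"rx":0,"ry":0,"rz":7,"hand":0.06},{"dx":0,"dy":0,"dz":0,"rx":0,"ry":0,"rz":7,"hand":0.06},{"dx":0,"dy":0,"dz":0,"rx":0,"ry":0,"rz":7,"hand":0.06},{"dx":0,"dy":0,"dz":0,"rx":0,"ry":0,"rz":7,"hand":0.06},{"dx":0,"dy":0,"dz":0,"rx":0,"ry":0,"rz":0,"hand":0.06},{"dx":0,"dy":0,"dz":0,"rx":0,"ry":0,"rz":0,"hand":0.06}]'
python3 w.py w2
```

```text
clock: 1.28
position: [0.3573, 0.2278, 0.3514]
ee_rot: [0.0, 0.174, 0.985, 0.0]
contact_force: [1.3, 0.5, 0.3]
width: 0.085
gripper_force: 0.0
clock: 2.12
position: [0.5348, -0.1173, 0.3511]
ee_rot: [-0.0, 0.175, 0.985, 0.0]
contact_force: [0.5, -0.6, 0.1]
width: 0.0849
gripper_force: 0.0
clock: 3.12
position: [0.5343, -0.1153, 0.3511]
ee_rot: [-0.0, 0.707, 0.708, -0.0]
contact_force: [-0.2, 0.7, -0.0]
width: 0.0598
gripper_force: 0.0
[ 0.53431197 -0.11530395  0.35108597] [-2.11269469e-04  7.06630418e-01  7.07582791e-01 -4.67042690e-05] [-3.39912814e-01  1.89759447e-01  1.33182170e+00  9.76146022e-05
  1.62043312e+00 -3.41254850e-01] [-0.15572969  0.70649779 -0.02058328] [ 0.00556957 -0.00706433  0.03779961] 3.1167
```

View pics/w2.png

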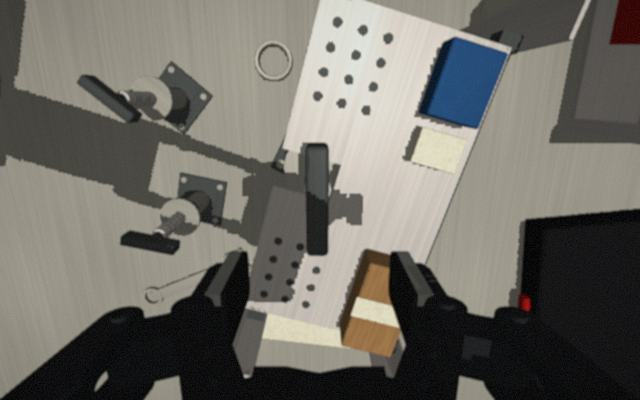

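The wrist view shows the bar running vertically at u≈317, from v≈143 to 255. The brown box's near edge runs from (372,250) to (342,340), and the blue box is clear of the bar.

Run:
```python
from h import *
import cv2
np.set_printoptions(precision=4,suppress=True)
z=np.load("pics/w2.npz"); W=cam("wrist",dict(ee_rot=z["rot"],position=z["pos"]),z["mount"])
g=cv2.imread("pics/w2.png",0)
for v in (146,155,165,185,210,230,245,252): print(v,g[v,300:336:2])
print(g[130:265:4,317])
T=cam("top")
print(tri(T,(377,196.2),W,(317,199)))
for h in(.25,.26,.27): print(h,onz(W,317,145,h),onz(W,317,254,h), onz(T,377,196.2,h))
for p in((372,250),(342,340),(425,125),(447,40)):print(p,onz(W,*p,.22))
```

```text
146 [179 120  88  65  32  42  43  45  45  42  39  43  40  44 166 210 206 205]
155 [ 76  75  73  58  62  83  81  81  85  80  83  87  86  67 119 203 203 211]
165 [ 74  77  73  52  62  78  77  78  83  80  80  82  79  68 106 179 132  79]
185 [ 74  74  74  56  67  78  73  76  84  81  81  82  80  66 106 126  71 128]
210 [92 92 89 52 30 34 33 34 34 33 31 32 34 28 57 89 94 93]
230 [ 93  92  96  64  31  36  32  31  34  34  33  35  33  38 140 196 194 190]
245 [ 34  40  86  61  27  31  31  36  28  29  34  31  32  32 140 187 192 194]
252 [ 93  91 114 115  47  28  31  33  31  34  28  29  28  48 154 193 193 193]
[215 212 207 150  46  78  84  82  88  81  81  80  80  79  80  80  79  41
  39  32  35  34  32  34  34  35  37  34  30  36  33  57 189 189]
(array([ 0.5334, -0.1151,  0.2458]), np.float64(0.00025879075786985895))
0.25 [ 0.5335 -0.0755  0.25  ] [ 0.5334 -0.157   0.25  ] [ 0.5324 -0.1144  0.25  ]
0.26 [ 0.5335 -0.0742  0.26  ] [ 0.5335 -0.1523  0.26  ] [ 0.5303 -0.1129  0.26  ]
0.27 [ 0.5336 -0.0729  0.27  ] [ 0.5335 -0.1477  0.27  ] [ 0.5282 -0.1115  0.27  ]
(372, 250) [ 0.5795 -0.1671  0.22  ]
(342, 340) [ 0.556  -0.2561  0.22  ]
(425, 125) [ 0.6152 -0.0642  0.22  ]
(447, 40) [ 0.6258 -0.0049  0.22  ]
```

```bash
python3 -m pendant '[{"dx":0.002,"dy":-0.001,"dz":0.024,"rx":0,"ry":0,"rz":0,"hand":0.06},{"dx":0,"dy":0,"dz":0.024,"rx":0,"ry":0,"rz":0,"hand":0.06},{"dx":0,"dy":0,"dz":0.024,"rx":0,"ry":0,"rz":0,"hand":0.06},{"dx":0,"dy":0,"dz":0.024,"rx":0,"ry":0,"rz":0,"hand":0.06},{"dx":0,"dy":0,"dz":0.013,"rx":0,"ry":0,"rz":0,"hand":0.06},{"dx":0,"dy":0,"dz":0.013,"rx":0,"ry":0,"rz":0,"hand":0.06},{"dx":0,"dy":0,"dz":0,"rx":0,"ry":0,"rz":0,"hand":0.06},{"dx":0,"dy":0,"dz":0,"rx":0,"ry":0,"rz":0,"hand":0.06}]'
python3 -m pendant '[{"dx":0,"dy":0,"dz":0,"rx":0,"ry":0,"rz":0,"hand":0.03},{"dx":0,"dy":0,"dz":0,"rx":0,"ry":0,"rz":0,"hand":0.02},{"dx":0,"dy":0,"dz":0,"rx":0,"ry":0,"rz":0,"hand":0.01},{"dx":0,"dy":0,"dz":0,"rx":0,"ry":0,"rz":0,"hand":0.0},{"dx":0,"dy":0,"dz":0,"rx":0,"ry":0,"rz":0,"hand":0},{"dx":0,"dy":0,"dz":0,"rx":0,"ry":0,"rz":0,"hand":0}]' 80
python3 w.py w3
```

```text
clock: 3.83
position: [0.5331, -0.1132, 0.2289]
ee_rot: [-0.001, 0.707, 0.707, -0.0]
contact_force: [0.1, 0.0, 0.6]
width: 0.06
gripper_force: 0.0
clock: 4.33
position: [0.5324, -0.1133, 0.2304]
ee_rot: [-0.0, 0.708, 0.707, -0.0]
contact_force: [-4.5, 0.3, 5.5]
width: 0.0145
gripper_force: 78.6
[ 0.53242518 -0.11331695  0.23037094] [-2.57456028e-04  7.07630280e-01  7.06582685e-01 -4.80330933e-04] [-3.37108731e-01  2.30826548e-01  1.57026596e+00 -6.59181597e-04
  1.34138108e+00 -3.35477022e-01] [-4.51262612  0.34372014  5.53599402] [ 0.01615808  0.61338269 -0.05393131] 4.3333
```

View pics/w3.png

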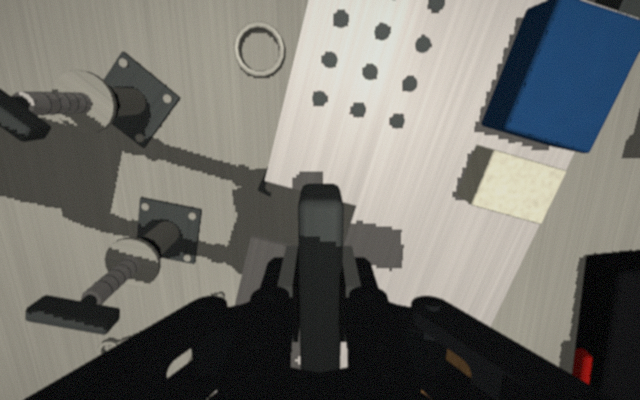

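The fingers hold the bar across its thickness: 14.5 mm opening, 79 N, bar at (320,200–370). Now I unlock it, turning anticlockwise, which is negative rz.

```bash
python3 -m pendant '[{"dx":0,"dy":-0.0007,"dz":-0.0015,"rx":0,"ry":0,"rz":0,"hand":0},{"dx":0,"dy":0,"dz":0,"rx":0,"ry":0,"rz":-5,"hand":0},{"dx":0,"dy":0,"dz":0,"rx":0,"ry":0,"rz":-5,"hand":0},{"dx":0,"dy":0,"dz":0,"rx":0,"ry":0,"rz":-5,"hand":0},{"dx":0,"dy":0,"dz":0,"rx":0,"ry":0,"rz":-5,"hand":0},{"dx":0,"dy":0,"dz":0,"rx":0,"ry":0,"rz":0,"hand":0}]'
python3 -c "
from rig import manip;s=manip.get_state();print(s['contact_force'],s['moment'])"
python3 -m pendant '[{"dx":0,"dy":0,"dz":0,"rx":0,"ry":0,"rz":-6,"hand":0},{"dx":0,"dy":0,"dz":0,"rx":0,"ry":0,"rz":-6,"hand":0},{"dx":0,"dy":0,"dz":0,"rx":0,"ry":0,"rz":-6,"hand":0},{"dx":0,"dy":0,"dz":0,"rx":0,"ry":0,"rz":-6,"hand":0},{"dx":0,"dy":0,"dz":0,"rx":0,"ry":0,"rz":-6,"hand":0},{"dx":0,"dy":0,"dz":0,"rx":0,"ry":0,"rz":-6,"hand":0},{"dx":0,"dy":0,"dz":0,"rx":0,"ry":0,"rz":0,"hand":0},{"dx":0,"dy":0,"dz":0,"rx":0,"ry":0,"rz":0,"hand":0},{"dx":0,"dy":0,"dz":0,"rx":0,"ry":0,"rz":0,"hand":0}]'
python3 -c "
from rig import manip;s=manip.get_state();print(s['contact_force'],s['moment'])"
```

```text
clock: 4.88
position: [0.5323, -0.1135, 0.2303]
ee_rot: [-0.0, 0.574, 0.819, -0.0]
contact_force: [-2.1, 0.1, -2.5]
width: 0.0145
gripper_force: 79.1
[-2.07425622  0.08496479 -2.50756245] [-0.15173303  0.23966348  0.11423914]
clock: 5.63
position: [0.5325, -0.1137, 0.23]
ee_rot: [-0.0, 0.295, 0.956, -0.0]
contact_force: [-0.9, -1.8, -5.9]
width: 0.0147
gripper_force: 78.4
[-0.87290784 -1.84719609 -5.94790502] [-0.60532646  0.23695544 -0.06239655]
```

Unlocked: Fz ≈ −5.9 N, which is the inner section's weight. Next I raise it.

```bash
python3 -m pendant '[{"dx":0,"dy":0,"dz":-0.003,"rx":0,"ry":0,"rz":0,"hand":0},{"dx":0,"dy":0,"dz":-0.003,"rx":0,"ry":0,"rz":0,"hand":0},{"dx":0,"dy":0,"dz":-0.003,"rx":0,"ry":0,"rz":0,"hand":0},{"dx":0,"dy":0,"dz":-0.003,"rx":0,"ry":0,"rz":0,"hand":0},{"dx":0,"dy":0,"dz":-0.003,"rx":0,"ry":0,"rz":0,"hand":0},{"dx":0,"dy":0,"dz":-0.003,"rx":0,"ry":0,"rz":0,"hand":0},{"dx":0,"dy":0,"dz":-0.003,"rx":0,"ry":0,"rz":0,"hand":0},{"dx":0,"dy":0,"dz":-0.003,"rx":0,"ry":0,"rz":0,"hand":0},{"dx":0,"dy":0,"dz":-0.003,"rx":0,"ry":0,"rz":0,"hand":0},{"dx":0,"dy":0,"dz":0,"rx":0,"ry":0,"rz":0,"hand":0},{"dx":0,"dy":0,"dz":0,"rx":0,"ry":0,"rz":0,"hand":0}]'
python3 -m pendant '[{"dx":0,"dy":0,"dz":-0.0015,"rx":0,"ry":0,"rz":0,"hand":0},{"dx":0,"dy":0,"dz":-0.0015,"rx":0,"ry":0,"rz":0,"hand":0},{"dx":0,"dy":0,"dz":-0.0015,"rx":0,"ry":0,"rz":0,"hand":0},{"dx":0,"dy":0,"dz":-0.0015,"rx":0,"ry":0,"rz":0,"hand":0},{"dx":0,"dy":0,"dz":0,"rx":0,"ry":0,"rz":0,"hand":0},{"dx":0,"dy":0,"dz":0,"rx":0,"ry":0,"rz":0,"hand":0}]'
```

```text
clock: 6.55
position: [0.5328, -0.1135, 0.2588]
ee_rot: [0.001, 0.293, 0.956, -0.0]
contact_force: [-1.3, -2.0, -4.1]
width: 0.0145
gripper_force: 78.8
clock: 7.05
position: [0.5328, -0.1134, 0.2641]
ee_rot: [0.0, 0.293, 0.956, -0.0]
contact_force: [-1.0, -2.8, -4.0]
width: 0.0146
gripper_force: 78.7
```

```bash
for i in 1 2; do python3 -m pendant '[{"dx":0,"dy":0,"dz":-0.0015,"rx":0,"ry":0,"rz":0,"hand":0},{"dx":0,"dy":0,"dz":-0.0015,"rx":0,"ry":0,"rz":0,"hand":0},{"dx":0,"dy":0,"dz":0,"rx":0,"ry":0,"rz":0,"hand":0},{"dx":0,"dy":0,"dz":0,"rx":0,"ry":0,"rz":0,"hand":0}]' | grep -E "pos|contact"; done
```

```text
position: [0.5328, -0.1134, 0.2671]
contact_force: [-1.5, -2.3, -6.0]
position: [0.5328, -0.1134, 0.2701]
contact_force: [-0.7, -2.6, -5.3]
```

```bash
for i in 1 2; do python3 -m pendant '[{"dx":0,"dy":0,"dz":-0.0015,"rx":0,"ry":0,"rz":0,"hand":0},{"dx":0,"dy":0,"dz":-0.0015,"rx":0,"ry":0,"rz":0,"hand":0},{"dx":0,"dy":0,"dz":0,"rx":0,"ry":0,"rz":0,"hand":0},{"dx":0,"dy":0,"dz":0,"rx":0,"ry":0,"rz":0,"hand":0}]' | grep -E "pos|contact"; done
```

```text
position: [0.5327, -0.1134, 0.2729]
contact_force: [-0.7, -3.0, -7.0]
position: [0.5326, -0.1134, 0.2752]
contact_force: [0.8, -3.5, -12.1]
```

```bash
for i in 1 2; do python3 -m pendant '[{"dx":0,"dy":0,"dz":-0.0015,"rx":0,"ry":0,"rz":0,"hand":0},{"dx":0,"dy":0,"dz":-0.0015,"rx":0,"ry":0,"rz":0,"hand":0},{"dx":0,"dy":0,"dz":0,"rx":0,"ry":0,"rz":0,"hand":0},{"dx":0,"dy":0,"dz":0,"rx":0,"ry":0,"rz":0,"hand":0}]' | grep -E "pos|contact"; done
```

```text
position: [0.5326, -0.1133, 0.278]
contact_force: [0.9, -4.3, -17.4]
position: [0.5326, -0.1133, 0.2808]
contact_force: [1.7, -5.1, -23.5]
```

```bash
python3 -m pendant '[{"dx":0,"dy":0,"dz":0.002,"rx":0,"ry":0,"rz":0,"hand":0},{"dx":0,"dy":0,"dz":0.002,"rx":0,"ry":0,"rz":0,"hand":0},{"dx":0,"dy":0,"dz":0,"rx":0,"ry":0,"rz":0,"hand":0},{"dx":0,"dy":0,"dz":0,"rx":0,"ry":0,"rz":0,"hand":0},{"dx":0,"dy":0,"dz":0,"rx":0,"ry":0,"rz":0,"hand":0}]'| grep -E "pos|contact"
python3 -m pendant '[{"dx":0,"dy":0,"dz":0,"rx":0,"ry":0,"rz":5,"hand":0},{"dx":0,"dy":0,"dz":0,"rx":0,"ry":0,"rz":5,"hand":0},{"dx":0,"dy":0,"dz":0,"rx":0,"ry":0,"rz":5,"hand":0},{"dx":0,"dy":0,"dz":0,"rx":0,"ry":0,"rz":0,"hand":0},{"dx":0,"dy":0,"dz":0,"rx":0,"ry":0,"rz":0,"hand":0}]'| grep -E "pos|contact|ee"
```

```text
position: [0.5326, -0.1134, 0.278]
contact_force: [1.3, -4.5, -17.9]
position: [0.5326, -0.1133, 0.278]
ee_rot: [-0.0, 0.415, 0.91, 0.0]
contact_force: [-0.5, -3.9, -16.7]
```

```bash
python3 -m pendant '[{"dx":0,"dy":0,"dz":0.0012,"rx":0,"ry":0,"rz":0,"hand":0},{"dx":0,"dy":0,"dz":0,"rx":0,"ry":0,"rz":4,"hand":0},{"dx":0,"dy":0,"dz":0,"rx":0,"ry":0,"rz":4,"hand":0},{"dx":0,"dy":0,"dz":0,"rx":0,"ry":0,"rz":4,"hand":0},{"dx":0,"dy":0,"dz":0,"rx":0,"ry":0,"rz":4,"hand":0},{"dx":0,"dy":0,"dz":0,"rx":0,"ry":0,"rz":0,"hand":0},{"dx":0,"dy":0,"dz":0,"rx":0,"ry":0,"rz":0,"hand":0}]'| grep -E "pos|contact|ee"
python3 -c "
from rig import manip;s=manip.get_state();print(s['contact_force'],s['moment'])"
python3 -m pendant '[{"dx":0,"dy":0,"dz":0,"rx":0,"ry":0,"rz":4,"hand":0},{"dx":0,"dy":0,"dz":0,"rx":0,"ry":0,"rz":4,"hand":0},{"dx":0,"dy":0,"dz":0,"rx":0,"ry":0,"rz":4,"hand":0},{"dx":0,"dy":0,"dz":0,"rx":0,"ry":0,"rz":4,"hand":0},{"dx":0,"dy":0,"dz":0,"rx":0,"ry":0,"rz":4,"hand":0},{"dx":0,"dy":0,"dz":0,"rx":0,"ry":0,"rz":4,"hand":0},{"dx":0,"dy":0,"dz":0,"rx":0,"ry":0,"rz":0,"hand":0},{"dx":0,"dy":0,"dz":0,"rx":0,"ry":0,"rz":0,"hand":0}]' 110| grep -E "pos|contact|ee|clock"
python3 w.py w4
```

```text
position: [0.5327, -0.1129, 0.277]
ee_rot: [0.0, 0.537, 0.844, 0.0]
contact_force: [-0.7, -2.6, -14.4]
[ -0.67667377  -2.62074013 -14.39426641] [-0.64096571  0.24381819  0.12259214]
clock: 11.13
position: [0.5325, -0.1125, 0.2769]
ee_rot: [-0.001, 0.7, 0.714, 0.001]
contact_force: [-1.1, -0.0, -13.9]
[ 0.5324814  -0.11245706  0.27689441] [-5.74874750e-04  7.00456248e-01  7.13694869e-01  5.89988472e-04] [-0.3370556   0.20699223  1.48693981  0.00156853  1.44819998 -0.35597036] [ -1.07310861  -0.01526149 -13.87394417] [-0.38118381  0.17001747  0.11431598] 11.1333
```

```bash
for i in 1 2; do python3 -m pendant '[{"dx":0,"dy":0,"dz":0,"rx":0,"ry":0,"rz":1.5,"hand":0},{"dx":0,"dy":0,"dz":0,"rx":0,"ry":0,"rz":1.5,"hand":0},{"dx":0,"dy":0,"dz":0,"rx":0,"ry":0,"rz":0,"hand":0}]' | grep -E "pos|contact|ee|grip"
python3 -c "
from rig import manip;s=manip.get_state();print(s['moment'],s['qpos'][5],s['effort'])"; done; python3 w.py w5
python3 - <<'E'
import cv2,numpy as np
a=[cv2.imread(f"pics/{n}.png")[150:380,200:460] for n in("w3","w4","w5")]
cv2.imwrite("pics/cmp.png",np.hstack(a))
E
```

```text
position: [0.5327, -0.1126, 0.2769]
ee_rot: [-0.0, 0.719, 0.695, 0.001]
contact_force: [-2.1, 0.6, -12.8]
gripper_force: 108.0
[-0.22706575  0.17662798  0.19975991] -0.3024033205011968 [ -0.35648486 -44.82489109 -31.04337215   0.30461535  -0.34782959
   0.39993259]
position: [0.5328, -0.1128, 0.2769]
ee_rot: [-0.0, 0.737, 0.676, 0.001]
contact_force: [-0.9, 0.1, -13.4]
gripper_force: 108.0
[-0.13366959  0.14890322  0.35724049] -0.25002639199704435 [ -0.50319269 -44.72105742 -30.89003205   0.18904043  -0.31854643
   0.46887036]
[ 0.53277436 -0.11275634  0.27686151] [-2.79459975e-04  7.37298164e-01  6.75567184e-01  5.65061903e-04] [-3.37198964e-01  2.07242173e-01  1.48669067e+00  1.26973379e-03
  1.44761885e+00 -2.50026392e-01] [ -0.93821431   0.07110062 -13.44410212] [-0.13366959  0.14890322  0.35724049] 11.6833
```

View pics/cmp.png

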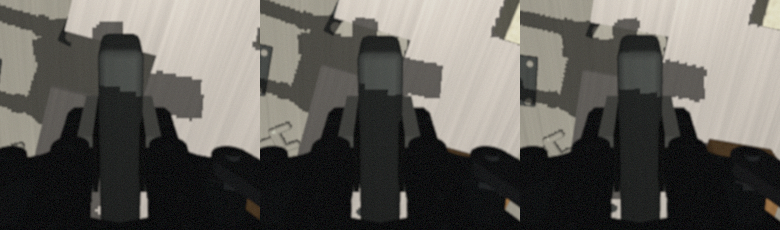

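The bar stays aligned in the fingers in all three frames. The turning moment is now 0.36 N m at about 5° past the starting angle, so I add a final firm turn.

```bash
python3 -m pendant '[{"dx":0,"dy":0,"dz":0,"rx":0,"ry":0,"rz":1.5,"hand":0},{"dx":0,"dy":0,"dz":0,"rx":0,"ry":0,"rz":0.5,"hand":0},{"dx":0,"dy":0,"dz":0,"rx":0,"ry":0,"rz":0,"hand":0},{"dx":0,"dy":0,"dz":0,"rx":0,"ry":0,"rz":0,"hand":0}]' | grep -E "pos|contact|ee|grip"
python3 -c "
from rig import manip;s=manip.get_state();print(s['moment'],s['qpos'][5],s['effort'])"
```

```text
position: [0.5328, -0.1129, 0.2769]
ee_rot: [-0.0, 0.749, 0.663, 0.0]
contact_force: [-0.5, 0.8, -11.0]
gripper_force: 108.4
[0.0590662  0.11937936 0.72765924] -0.2150369949123762 [ -1.44457631 -43.99295211 -30.55530667  -0.12693082  -0.43327301
   0.71654253]
```

```bash
python3 -m pendant '[{"dx":0,"dy":0,"dz":0.001,"rx":0,"ry":0,"rz":-1,"hand":0},{"dx":0,"dy":0,"dz":0.001,"rx":0,"ry":0,"rz":-1,"hand":0},{"dx":0,"dy":0,"dz":0.001,"rx":0,"ry":0,"rz":0,"hand":0},{"dx":0,"dy":0,"dz":0,"rx":0,"ry":0,"rz":0,"hand":0},{"dx":0,"dy":0,"dz":0,"rx":0,"ry":0,"rz":0,"hand":0}]' 
python3 -c "
from rig import manip;s=manip.get_state();print(s['moment'])"
```

```text
clock: 12.48
position: [0.5324, -0.1134, 0.2766]
ee_rot: [0.001, 0.738, 0.675, 0.001]
contact_force: [-5.0, 2.0, 2.2]
width: 0.0141
gripper_force: 110.3
[0.28108036 0.96878369 0.06804685]
```

The lock holds: with the tool unloaded, z is 0.2766. Next I let go and retreat upward.

```bash
python3 -m pendant '[{"dx":0,"dy":0,"dz":0,"rx":0,"ry":0,"rz":0,"hand":0.02},{"dx":0,"dy":0,"dz":0,"rx":0,"ry":0,"rz":0,"hand":0.03},{"dx":0,"dy":0,"dz":0,"rx":0,"ry":0,"rz":0,"hand":0.045},{"dx":0,"dy":0,"dz":0,"rx":0,"ry":0,"rz":0,"hand":0.06},{"dx":0,"dy":0,"dz":0,"rx":0,"ry":0,"rz":0,"hand":0.06},{"dx":0,"dy":0,"dz":0,"rx":0,"ry":0,"rz":0,"hand":0.06},{"dx":0,"dy":0,"dz":0,"rx":0,"ry":0,"rz":0,"hand":0.06}]'
python3 -m pendant '[{"dx":0,"dy":0,"dz":-0.01,"rx":0,"ry":0,"rz":0,"hand":0.06},{"dx":0,"dy":0,"dz":-0.02,"rx":0,"ry":0,"rz":0,"hand":0.06},{"dx":0,"dy":0,"dz":-0.03,"rx":0,"ry":0,"rz":0,"hand":0.06},{"dx":0,"dy":0,"dz":-0.03,"rx":0,"ry":0,"rz":0,"hand":0.06},{"dx":0,"dy":0,"dz":-0.03,"rx":0,"ry":0,"rz":0,"hand":0.06},{"dx":0,"dy":0,"dz":0,"rx":0,"ry":0,"rz":0,"hand":0.06},{"dx":0,"dy":0,"dz":0,"rx":0,"ry":0,"rz":0,"hand":0.06}]'
python3 w.py w6
python3 - <<'E'
import cv2
from rig import manip
d=manip.get_image("scene")["frame"][...,::-1]; cv2.imwrite("pics/s6.png",d)
s=cv2.imread("pics/scene0.png")
import numpy as np
f=lambda a:cv2.resize(a[110:260,190:360],(400,353),interpolation=2)
w=cv2.resize(cv2.imread("pics/w6.png"),(384,240)); 
o=np.zeros((593,800,3),np.uint8); o[:353,:400]=f(s);o[:353,400:]=f(d);o[353:,:384]=w
cv2.imwrite("pics/fin.png",o)
E
```

```text
clock: 13.07
position: [0.533, -0.1134, 0.2736]
ee_rot: [0.0, 0.738, 0.675, 0.0]
contact_force: [0.6, -0.3, -0.2]
width: 0.0602
gripper_force: 0.0
clock: 13.65
position: [0.5336, -0.1136, 0.3962]
ee_rot: [0.002, 0.738, 0.675, 0.001]
contact_force: [0.6, 0.5, -0.3]
width: 0.0597
gripper_force: 0.0
[ 0.53358449 -0.11361833  0.3962483 ] [0.00233169 0.7378434  0.67496661 0.00132688] [-3.37448209e-01  1.81668803e-01  1.23583866e+00  1.35259861e-04
  1.71872125e+00 -2.48477066e-01] [ 0.59785808  0.5464849  -0.3201023 ] [-0.03458824 -0.00419535  0.02062459] 13.65
```

View pics/fin.png

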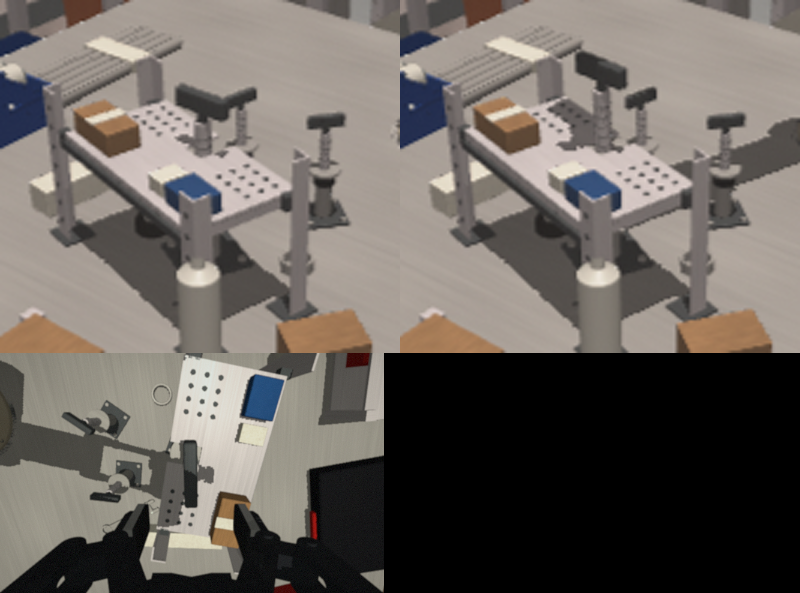

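In the final picture, the bar (right crop, about (600,70)) stands well above its starting height with the gripper clear, and the bystanders haven't moved. One last check that it isn't sinking, then I hand in.

```bash
python3 -m pendant '[{"dx":0,"dy":0,"dz":0,"rx":0,"ry":0,"rz":0,"hand":0.06},{"dx":0,"dy":0,"dz":0,"rx":0,"ry":0,"rz":0,"hand":0.06},{"dx":0,"dy":0,"dz":0,"rx":0,"ry":0,"rz":0,"hand":0.06},{"dx":0,"dy":0,"dz":0,"rx":0,"ry":0,"rz":0,"hand":0.06},{"dx":0,"dy":0,"dz":0,"rx":0,"ry":0,"rz":0,"hand":0.06},{"dx":0,"dy":0,"dz":0,"rx":0,"ry":0,"rz":0,"hand":0.06},{"dx":0,"dy":0,"dz":0,"rx":0,"ry":0,"rz":0,"hand":0.06},{"dx":0,"dy":0,"dz":0,"rx":0,"ry":0,"rz":0,"hand":0.06},{"dx":0,"dy":0,"dz":0,"rx":0,"ry":0,"rz":0,"hand":0.06}]' >/dev/null
python3 - <<'E'
import cv2,numpy as np
from rig import manip
a=cv2.imread("pics/s6.png",0)[125:185,255:300].astype(np.float32); b=cv2.cvtColor(manip.get_image("scene")["frame"],cv2.COLOR_RGB2GRAY)[125:185,255:300].astype(np.float32)
sh,_=cv2.phaseCorrelate(a,b); print(sh)
if abs(sh[1])<0.15: print(manip.sign_off())
E
```

```text
(0.5021247377965103, 0.02417374924008442)
the job is handed in; nothing more can be done
None
```

The job is handed in: the prop is locked and stands by itself, pressing the shelf with about 10 N (peak about 18 N while feeling for contact), with the handle released and no loose thing visibly moved.

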